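# Stand two ballasted density floats to drain, heavy end down

### The arm

A 7-joint arm with a two-finger parallel gripper is mounted at the origin on a cart in front of the work surface, level with it; the furniture and walls round the work are solid. World frame = base frame: x ahead of the robot, y to its left, z up, the work surface at z = 0. Lengths are in m, angles in rad, forces in N, time in s.
With the tool pointing down it reaches from about 0.4 to 0.85 m from the base axis. Payload 4.5 kg.
Tool frame: the origin (TCP) lies at the very end of the fingers, on their centre line; the grasp point (between the pads) lies 19 mm behind it (r.grip_point_offset is the distance from the TCP to the grasp point, in m); z points along the fingers, y is the line along which they close (so a half turn about z gives the same grasp; the last joint's range is limited). The gripper opens to 88 mm and grips with 3 to 60 N. Pads are 18 mm wide; open, the fingers measure 123 mm over their backs; the gripper's body (75 mm by 187 mm) begins 45 mm behind the grasp point.
Start: joints at [-1.234, 0.689, -0.195, 1.565, 0.157, 0.902, -0.215], TCP at [0.186, 0.597, 0.239] pointing down, gripper open.
Joint ranges: [-3.01, 3.01], [-0.46, 2.08], [-1.47, 1.51], [0.13, 2.56], [-1, 4.14], [0.04, 2.09], [-2.66, 2.66]. Speed limits (rad/s): [2.57, 2.57, 3.14, 3.14, 3.14, 3.14, 3.14].

### API

Orientations are given as a unit quaternion [x, y, z, w].
In Python, from plant import r gives the robot as it stands.
- The arm moves only by the tool carry_out, never from a script. Its argument "rows" is a list of rows, each a list of 3 entries, a list of its own where there are three numbers: the shift along the tool's x, y, z in cm, then the turn, a rotation vector about the tool's x, y, z in degrees, then the closure, from 0 (fully open) to 1 (shut). A call has 1 to 12 rows; each row is the pose to reach, as a shift and turn from the pose commanded when the call began, along the tool's axes at that moment; what a row does not reach only later rows make up. A row lasts 1/10 s, in which the tool goes at most 50 mm and 8.59 degrees, less where a joint would pass 70% of its speed; a pose out of reach is approached as far as the arm can. A call with a gripper value outside its range is refused whole. The fingers move at their own pace and stop on an object; "newtons" is the grip in N (left out, the last holds). Time passes only in rows, so rows that repeat a pose let the fingers close. It gives the time, the measured TCP pose, the force, the opening and the grip force at its end, in the units of the state.
- r.get_state(): the state, without advancing time (a new reading comes with each control period).
- r.snapshot(name): name is "scene" or "side" or "wrist"; returns a dict with "image" (420x560x3 uint8, red, green, blue), "fx", "fy", "cx", "cy" (pixels), "dist_coeffs" ([k1, k2, p1, p2, k3] as OpenCV has them; the pictures are not rectified), "pose" (4x4, takes a point from camera to world coordinates). Camera axes: x right, y up, looking along -z (the intrinsics and any distortion apply to the point x, -y, -z); pixel columns grow to the right and rows downward; lengths in m; the calibration is good to about 2 mm. A picture is of the moment at which its call begins. There is no depth.
- r.finish_job(): hands the job in; it is judged then, once.
The state is a dict: "clock": time; "q": joint angles; "qd": joint speeds; "joint_torque": joint torques, N m; "tool_pos": TCP position; "eef_rot": TCP orientation; "contact_force": force on the tool from outside, world axes, zero at the start; "moment": the same for the moment, N m; "opening": opening from 0.0 (shut) to 1.0 (fully open); "finger_force": force on a finger pad.
Only numpy, scipy, OpenCV 4.12 (cv2) and the standard library are available. Lean on these libraries where they do the work, as an engineer would, in place of code of your own. Each camera call takes 0.05 s, during which the arm holds its last target. There are 200 camera calls.

### The job

Two rinsed density floats lie on the desk; each has a ballast slug sealed in one end, but their two ends look alike. Feel in the grip which end of each is the heavy one, and stand both on the sloping draining stand, heavy end down, so that they stay standing by themselves. Leave the green cup and the two sample tins where they are.

Things in the scene. Friction and masses are not known exactly. Their poses are not given: they have to be found in the camera images.
- float_a_centre (a point): Middle of the orange float with white bands: a hard plastic capsule 120 mm long, 46 mm thick, about 0.3 kg, first lying on the desk (this point 23 mm up). Its own x axis is its long axis; both ends are alike, tapering over the last 20 mm to a flat foot 18 mm across. The centre of gravity lies about 30 mm from the middle, towards its +x or its -x end: unseen, and new at every start.
- float_a: The orange float as a whole: same axes, origin 23 mm to the side of the axis (its underside as it first lies). Heavy end down it stands on the deck and bears some 9 degrees more lean; heavy end up it topples there. Sealed and rigid. Held at its middle, its weight turns the hand with only 0.1 N m; a loose grip lets it swing.
- float_b_centre (a point): Middle of the yellow float with grey bands: a hard plastic capsule 120 mm long, 46 mm thick, about 0.3 kg, first lying on the desk (this point 23 mm up). Its own x axis is its long axis; both ends are alike, tapering over the last 20 mm to a flat foot 18 mm across. The centre of gravity lies about 30 mm from the middle, towards its +x or its -x end: unseen, and new at every start.
- float_b: The yellow float as a whole: same axes, origin 23 mm to the side of the axis (its underside as it first lies). Heavy end down it stands on the deck and bears some 9 degrees more lean; heavy end up it topples there. Sealed and rigid. Held at its middle, its weight turns the hand with only 0.1 N m; a loose grip lets it swing.
- deck_middle (a point): Surface of the draining stand's deck at its middle, 30 mm above the desk. Fixed aluminium deck, 120 mm deep (x), 250 mm wide (y), blue edges (sides 8 mm above the deck, front 3 mm). It falls 8 degrees to a gutter at the back (+x, away from the robot), so a standing float leans 8 degrees to +x. Axes: x back, y to its left, z straight up.
- cup_green: Small green plastic cup, 71 mm wide and 42 mm high, standing on the desk (a bystander). Origin under its centre.
- tin_a: Grey round sample tin, 70 mm wide and 48 mm high (a bystander). Origin under its centre.
- tin_d: Grey round sample tin, 62 mm wide and 54 mm high (a bystander). Origin under its centre.
Things that resemble listed ones, but are neither listed nor needed, are in the scene too. Several things look just like the float_b: the one meant starts farthest to the robot's left.

How it is judged:
By the outcome, as a careful person would: the job done as asked, in the order asked, and still so for the second after the job is handed in, with the robot touching nothing.
It also fails if it takes over 67 s, if anything falls off the work surface, if the arm or the gripper's body presses on something with over 40 N, if the wrist force passes 120 N, or if a joint passes its speed limit or range.

## Working session

There is one attempt and no reset: what is moved stays moved. The work goes in short steps, Python scripts to look and compute and a tool call to move; the robot and the scene stay as the last step left them, time stands still between calls to the robot, and variables do not carry over. Pictures are saved under pics/ and viewed, at most 10 in all, crops included, and the job is handed in when it is done.

Besides the shell and the picture viewer there is one more tool, called after ">>>" as name(argument=value, ...), one argument or row to a line, values as JSON. carry_out: Moves the arm, as the interface text tells. Its arguments: {"type":"object","properties":{"rows":{"type":"array"},"newtons":{"type":"number"}},"required":["rows"]}

```bash
mkdir -p pics
cat > h.py <<'E'
import numpy as np,cv2,json
from plant import r
from scipy.spatial.transform import Rotation as R
def snap(n,f):
    s=r.snapshot(n); cv2.imwrite('pics/'+f,s['image'][:,:,::-1]); 
    np.savez('pics/'+f+'.npz',**{k:np.array(s[k]) for k in s}); return s
def ray(s,px):
    K=np.array([[s['fx'],0,s['cx']],[0,s['fy'],s['cy']],[0,0,1.]])
    u=cv2.undistortPoints(np.array([[px]],float),K,np.array(s['dist_coeffs'],float))[0,0]
    T=np.array(s['pose']); return T[:3,3],T[:3,:3]@np.array([u[0],-u[1],-1])
def at(s,px,z):
    o,d=ray(s,px); return (o+d*(z-o[2])/d[2]).round(4)
def proj(s,P):
    K=np.array([[s['fx'],0,s['cx']],[0,s['fy'],s['cy']],[0,0,1.]])
    T=np.array(s['pose']); p=(np.array(P)-T[:3,3])@T[:3,:3]; p=p*[1,-1,-1]
    return cv2.projectPoints(p.reshape(-1,1,3),np.zeros(3),np.zeros(3),K,np.array(s['dist_coeffs'],float))[0][:,0]
def tool(goal,rot=None):
    "goal TCP pos, rot Rotation -> shift cm, rotvec deg in present tool axes"
    st=r.get_state(); q=R.from_quat(st['eef_rot'])
    print('shift',(q.inv().apply(np.array(goal)-st['tool_pos'])*100).round(2),'turn',np.degrees((q.inv()*rot).as_rotvec()).round(1) if rot else '')
E
python3 - <<'E'
from h import *
for n in ('scene','side','wrist'):
    s=snap(n,n+'0.png'); print(n,np.array(s['pose']).round(3).tolist())
print(r.get_state())
a=[cv2.imread(f'pics/{n}0.png') for n in('scene','side')]
E
```

```text
scene [[0.797, 0.31, -0.519, 0.035], [-0.604, 0.411, -0.683, -0.953], [0.002, 0.858, 0.514, 0.642], [0.0, 0.0, 0.0, 1.0]]
side [[-1.0, 0.031, -0.002, 0.593], [-0.017, -0.485, 0.875, 0.897], [0.026, 0.874, 0.485, 0.673], [0.0, 0.0, 0.0, 1.0]]
wrist [[0.298, -0.916, -0.27, 0.116], [0.955, 0.286, 0.085, 0.618], [-0.001, -0.283, 0.959, 0.384], [0.0, 0.0, 0.0, 1.0]]
{'clock': 0.15, 'q': array([-1.23417945,  0.68980378, -0.19450593,  1.56610273,  0.15729304,
        0.90248781, -0.21508348]), 'qd': array([-5.90588956e-04, -3.45144070e-03, -7.42059791e-04, -2.09214996e-03,
       -5.92671719e-05,  1.91112168e-04, -2.07303341e-03]), 'joint_torque': array([-1.57420545e-03, -5.27861488e+01, -1.26850449e+00, -1.53586990e+01,
       -5.24660305e-02,  3.85737803e-03,  1.06703701e-04]), 'tool_pos': array([0.18628094, 0.59608936, 0.23808658]), 'eef_rot': array([ 1.50800566e-01,  9.88563953e-01, -7.05293702e-04, -5.22162594e-05]), 'contact_force': array([ 0.27802577,  0.50143371, -0.29071641]), 'moment': array([-0.05879722,  0.02825446, -0.03337574]), 'finger_force': 0.0, 'opening': 0.9996189692616925}
```

View pics/scene0.png

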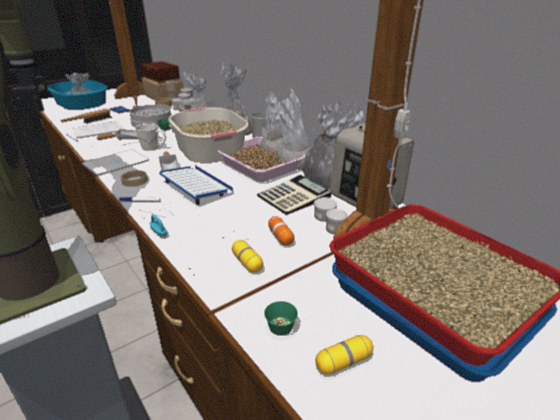

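View pics/side0.png

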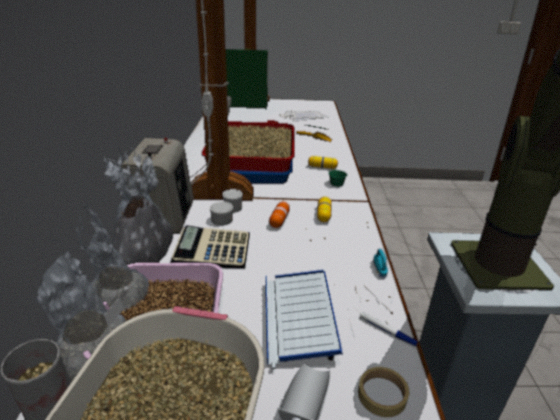

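The scene view shows the float_b candidate (the left-most yellow) at about (247,256). The orange float is at (281,230), the decoy yellow at (345,354), the deck with blue edges at (196,183), the cup at (281,319) and the tins at (325,208) and (337,220). The side view shows the same things, with orange at (279,214), yellow at (324,209), decoy at (323,161) and deck at (303,313).

```bash
cat > seg.py <<'E'
from h import *
def blobs(s,lo,hi,box=None,amin=60,k=9):
    h=cv2.cvtColor(np.array(s['image']),cv2.COLOR_RGB2HSV); m=cv2.inRange(h,lo,hi)
    m=cv2.morphologyEx(m,cv2.MORPH_CLOSE,np.ones((k,k)))
    out=[]
    for c in cv2.findContours(m,cv2.RETR_EXTERNAL,cv2.CHAIN_APPROX_NONE)[0]:
        if cv2.contourArea(c)>amin: out.append(c[:,0].astype(float))
    return out
def axis(s,c,z=.023):
    P=np.array([at(s,p,z)[:2] for p in c]); rc=cv2.minAreaRect(P.astype(np.float32)*1000)
    b=cv2.boxPoints(rc)/1000; e0,e1=b[1]-b[0],b[2]-b[1]; e=e0 if np.hypot(*e0)>np.hypot(*e1) else e1
    return np.array(rc[0]).round(1),np.array(rc[1]).round(1),np.degrees(np.arctan2(e[1],e[0])).round(1)
E
python3 - <<'E'
from seg import *
for n in ('scene','side'):
    s=dict(np.load(f'pics/{n}0.png.npz'))
    for nm,lo,hi in (('or',(4,150,80),(14,255,255)),('ye',(20,150,80),(32,255,255)),('blue',(105,120,40),(125,255,255))):
        for c in blobs(s,lo,hi):
            print(n,nm,c.mean(0).round(),*axis(s,c,.023 if nm!='blue' else .03))
    P={'scene':[(325,208),(337,220),(281,319)],'side':[(221,211),(232,199),(338,178)]}[n]
    print([at(s,p,.025) for p in P])
E
```

```text
scene or [440. 330.] [ 641.1 -674.2] [ 73.4 226.4] -83.1
scene or [352. 268.] [ 644.9 -440.1] [151.1  48.4] 87.0
scene or [280. 230.] [ 607.4 -199.3] [144.2  46.6] 75.6
scene or [216. 317.] [ 337.3 -258.1] [815.9 109.6] 89.9
scene or [380. 120.] [5671.  3728.9] [12812.1   951.6] 36.8
scene or [124.  52.] [2428.  6781.6] [11129.5   266. ] 73.1
scene ye [344. 354.] [ 445.7 -616.1] [ 51.8 126.1] -10.7
scene ye [247. 256.] [ 465.9 -240.5] [141.2  47.4] 84.1
scene blue [443. 330.] [ 653.8 -680.8] [255.3 490.4] -54.8
scene blue [202. 186.] [554.  200.2] [139.3 232.7] -84.1
[array([ 0.7907, -0.1865,  0.025 ]), array([ 0.7709, -0.26  ,  0.025 ]), array([ 0.4006, -0.4743,  0.025 ])]
side or [279. 214.] [ 604.5 -203.7] [144.9  41.8] 76.5
side or [240. 181.] [ 744.9 -419.8] [ 51.7 163.5] -47.9
side ye [324. 209.] [ 463.4 -241.2] [156.3  38.7] 85.2
side ye [323. 162.] [ 443.2 -615.1] [ 97.3 108.9] -5.6
side blue [310. 355.] [530.5 348.2] [122.9  13.8] 12.2
side blue [406. 338.] [332.6 298.4] [15.6 43.3] -36.5
side blue [268. 174.] [ 635.  -475.9] [231.8 152.4] 28.1
[array([ 0.7865, -0.2013,  0.025 ]), array([ 0.7622, -0.2809,  0.025 ]), array([ 0.3959, -0.4657,  0.025 ])]
```

Run:
```python
import cv2
a=cv2.imread('pics/scene0.png')[150:215,140:250]; b=cv2.imread('pics/side0.png')[255:375,250:360]
a=cv2.resize(a,(550,325),interpolation=2);b=cv2.resize(b,(250,273),interpolation=2)
import numpy as np
c=np.zeros((325,800,3),np.uint8);c[:,:550]=a;c[:273,550:]=b
cv2.imwrite('pics/d.png',c)
```

```text
(no output)
```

View pics/d.png

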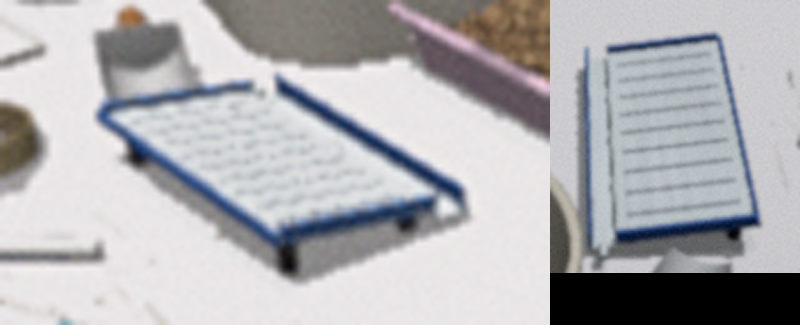

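The close-up shows the deck with its low front edge on the right in the side view (322.6,271)-(341,352.6), and its back edge with gutter on the left (275,277)-(279.5,359).

Run:
```python
from seg import *
s=dict(np.load('pics/side0.png.npz'))
for p,z in (((322.6,271.3),.045),((341,352.6),.045),((275,277),.026),((279.5,359),.026)): print(at(s,p,z))
s=dict(np.load('pics/scene0.png.npz'))
# scene crop px /5 + (140,150)
for p,z in (((278,242),.045),((100,110),.045),((432,205),.026),((250,85),.026)): print(at(s,(140+p[0]/5,150+p[1]/5),z))
# tools
B=np.array([.465,-.241,.023]);
for yaw in(): pass
st=r.get_state(); print(R.from_quat(st['eef_rot']).as_matrix().round(3))
```

```text
[0.4929 0.1061 0.045 ]
[0.474 0.353 0.045]
[0.6082 0.1099 0.026 ]
[0.5914 0.3563 0.026 ]
[0.4839 0.0766 0.045 ]
[0.4725 0.3289 0.045 ]
[0.6037 0.0942 0.026 ]
[0.5938 0.3446 0.026 ]
[[-0.955  0.298 -0.   ]
 [ 0.298  0.955 -0.001]
 [-0.    -0.001 -1.   ]]
```

```bash
cat >> h.py <<'E'
def down(a):
    "tool down, tool x axis at yaw a deg"
    a=np.radians(a); x=np.array([np.cos(a),np.sin(a),0]); z=np.array([0,0,-1.]); return R.from_matrix(np.c_[x,np.cross(z,x),z])
E
python3 - <<'E'
from h import *
tool([.5,.2,.24],down(114))
E
```

```text
shift [-41.75 -28.45  -0.15] turn [-0.1  0.  48.7]
```

>>> carry_out(
  rows=[
    [[-42, -28.5, 0], [0, 0, 49], 0],
    [[-42, -28.5, 0], [0, 0, 49], 0],
    [[-42, -28.5, 0], [0, 0, 49], 0],
    [[-42, -28.5, 0], [0, 0, 49], 0],
    [[-42, -28.5, 0], [0, 0, 49], 0],
    [[-42, -28.5, 0], [0, 0, 49], 0],
    [[-42, -28.5, 0], [0, 0, 49], 0],
    [[-42, -28.5, 0], [0, 0, 49], 0],
    [[-42, -28.5, 0], [0, 0, 49], 0],
    [[-42, -28.5, 0], [0, 0, 49], 0],
    [[-42, -28.5, 0], [0, 0, 49], 0],
    [[-42, -28.5, 0], [0, 0, 49], 0],
  ],
  newtons=40,
)

```text
clock: 1.35
tool_pos: [0.5032, 0.1972, 0.2385]
eef_rot: [0.549, 0.836, -0.0, 0.0]
contact_force: [-0.5, 0.2, 0.7]
opening: 1.0
finger_force: 0.0
```

Run:
```python
from h import *
print(r.get_state()['tool_pos'],r.get_state()['q'].round(2))
s=snap('wrist','w1.png'); snap('scene','sc1.png')
tool([.47,-.19,.24],down(84.7))
```

```text
[0.50318937 0.19723084 0.23846536] [-0.45  0.58 -0.01  1.83  0.01  0.74 -0.06]
shift [-34.52 -18.6   -0.19] turn [-0.1 -0.1 29.1]
```

View pics/w1.png

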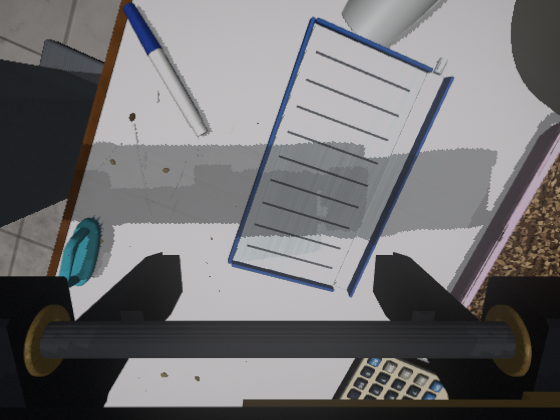

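The wrist view shows the deck empty: front edge (313,19)-(231,263), back deck edge (432,69)-(332,289). I'll locate the deck from these and carry on to float B.

Run:
```python
from h import *
s=dict(np.load('pics/w1.png.npz'))
P=[at(s,p,z) for p,z in (((313,19),.041),((231,263),.041),((432,69),.026),((332,289),.026))]
print(*P, np.mean(P,0))
for a,b in((0,1),(2,3)): d=P[a]-P[b]; print(np.degrees(np.arctan2(d[1],d[0])),np.hypot(*d[:2]))
```

```text
[0.4736 0.3443 0.041 ] [0.4922 0.0989 0.041 ] [0.595 0.354 0.026] [0.6099 0.1071 0.026 ] [0.542675 0.226075 0.0335  ]
94.33442440270626 0.24610388050577342
93.45351557694437 0.247349186374243
```

>>> carry_out(
  rows=[
    [[-34.5, -18.5, 0], [0, 0, 29], 0],
    [[-34.5, -18.5, 0], [0, 0, 29], 0],
    [[-34.5, -18.5, 0], [0, 0, 29], 0],
    [[-34.5, -18.5, 0], [0, 0, 29], 0],
    [[-34.5, -18.5, 0], [0, 0, 29], 0],
    [[-34.5, -18.5, 0], [0, 0, 29], 0],
    [[-34.5, -18.5, 0], [0, 0, 29], 0],
    [[-34.5, -18.5, 0], [0, 0, 29], 0],
    [[-34.5, -18.5, 0], [0, 0, 29], 0],
    [[-34.5, -18.5, 0], [0, 0, 29], 0],
  ],
)

```text
clock: 2.45
tool_pos: [0.4715, -0.1893, 0.2386]
eef_rot: [0.739, 0.674, 0.0, -0.001]
contact_force: [-0.0, 1.3, 0.5]
opening: 1.0
finger_force: 0.0
```

Run:
```python
from seg import *
s=snap('wrist','w2.png')
for nm,lo,hi in (('or',(4,150,60),(14,255,255)),('ye',(20,150,60),(32,255,255))):
    for c in blobs(s,lo,hi,k=25,amin=400): print(nm,c.mean(0).round(),c.min(0),c.max(0),*axis(s,c))
print(r.get_state()['tool_pos'])
```

```text
or [411. 175.] [381. 119.] [441. 232.] [ 608.6 -199.7] [120.3  43.5] 75.1
or [113. 130.] [88. 36.] [132. 227.] [ 311.7 -131.9] [  8.6 188.3] -90.0
ye [275. 227.] [255. 176.] [294. 279.] [ 463.3 -243.3] [118.3  42.1] 84.9
[ 0.47173532 -0.18812558  0.23856595]
```

View pics/w2.png

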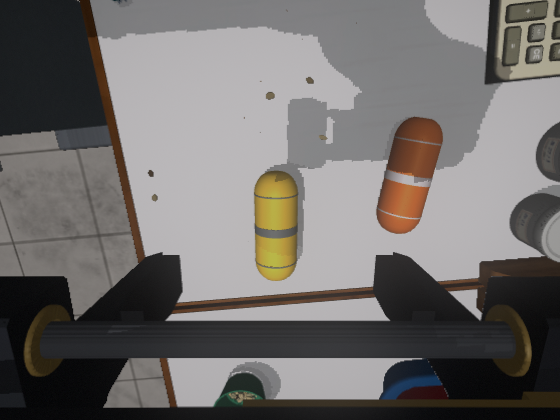

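Float B is at (275,227) px, i.e. (0.4635,-0.243), yaw 85°. Float A is at (411,175) px, i.e. (0.608,-0.200), yaw 75°. I'll grip B on its +y side first.

Run:
```python
from h import *
tool([.466,-.215,.006],down(85))
```

```text
shift [-2.77 -0.32 23.25] turn [-0.  -0.1 -0.1]
```

>>> carry_out(
  rows=[
    [[-2.8, -0.3, 5], [0, 0, 0], 0],
    [[-2.8, -0.3, 10], [0, 0, 0], 0],
    [[-2.8, -0.3, 14], [0, 0, 0], 0],
    [[-2.8, -0.3, 17], [0, 0, 0], 0],
    [[-2.8, -0.3, 19.5], [0, 0, 0], 0],
    [[-2.8, -0.3, 21.5], [0, 0, 0], 0],
    [[-2.8, -0.3, 23.2], [0, 0, 0], 0],
    [[-2.8, -0.3, 23.2], [0, 0, 0], 0],
    [[-2.8, -0.3, 23.2], [0, 0, 0], 1],
    [[-2.8, -0.3, 23.2], [0, 0, 0], 1],
    [[-2.8, -0.3, 23.2], [0, 0, 0], 1],
    [[-2.8, -0.3, 23.2], [0, 0, 0], 1],
  ],
  newtons=40,
)

```text
clock: 3.7
tool_pos: [0.4661, -0.2185, 0.0074]
eef_rot: [0.739, 0.673, 0.0, 0.001]
contact_force: [0.2, -0.1, 0.3]
opening: 0.66
finger_force: 0.0
```

>>> carry_out(
  rows=[
    [[0, 0, 0], [0, 0, 0], 1],
    [[0, 0, 0], [0, 0, 0], 1],
    [[0, 0, -1], [0, 0, 0], 1],
    [[0, 0, -3], [0, 0, 0], 1],
    [[0, 0, -5], [0, 0, 0], 1],
    [[0, 0, -5], [0, 0, 0], 1],
    [[0, 0, -5], [0, 0, 0], 1],
    [[0, 0, -5], [0, 0, 0], 1],
    [[0, 0, -5], [0, 0, 0], 1],
    [[0, 0, -5], [0, 0, 0], 1],
  ],
)

```text
clock: 4.7
tool_pos: [0.4652, -0.2183, 0.056]
eef_rot: [0.739, 0.673, -0.0, -0.001]
contact_force: [-0.3, 0.7, -2.2]
opening: 0.502
finger_force: 40.0
```

Run:
```python
from seg import *
for i in range(4):
    s=snap('scene','t.png'); st=r.get_state(); print(st['contact_force'].round(2),st['moment'].round(3),st['opening'],st['finger_force'],st['tool_pos'].round(4))
s=snap('wrist','w3.png')
for c in blobs(s,(20,150,60),(32,255,255),k=25,amin=400): print(c.mean(0).round(),c.min(0),c.max(0))
```

```text
[-0.71  0.01 -2.98] [-0.085  0.094 -0.033] 0.5077987031016402 39.99942736700177 [ 0.4652 -0.2183  0.0561]
[-0.46 -0.38 -2.9 ] [-0.093  0.048 -0.02 ] 0.5099357425293689 39.9993465654552 [ 0.4654 -0.2184  0.0562]
[ 0.1  -0.31 -2.11] [-0.071  0.128 -0.036] 0.5085993997023993 39.9994102679193 [ 0.4654 -0.2185  0.0563]
[-0.54 -0.24 -3.39] [-0.056  0.084 -0.058] 0.5113629155404696 39.99935371801257 [ 0.4655 -0.2185  0.0564]
[277. 379.] [225. 358.] [328. 399.]
[278. 268.] [221. 202.] [335. 320.]
```

Heavy end looks to be the +y end, because there is no moment of about 0.17 N m when gripped there. I'll regrip on the other half to confirm.

>>> carry_out(
  rows=[
    [[0, 0, 2.5], [0, 0, 0], 1],
    [[0, 0, 4.2], [0, 0, 0], 1],
    [[0, 0, 4.9], [0, 0, 0], 1],
    [[0, 0, 4.9], [0, 0, 0], 1],
    [[0, 0, 4.9], [0, 0, 0], 0.2],
    [[0, 0, 4.9], [0, 0, 0], 0.2],
    [[0, 0, 4.9], [0, 0, 0], 0.2],
    [[0, 0, 4.9], [0, 0, 0], 0.2],
    [[-3, 0, 4.9], [0, 0, 0], 0.2],
    [[-5.3, 0, 4.9], [0, 0, 0], 0.2],
    [[-5.3, 0, 4.9], [0, 0, 0], 0.2],
    [[-5.3, 0, 4.9], [0, 0, 0], 0.2],
  ],
)

```text
clock: 6.15
tool_pos: [0.4605, -0.2711, 0.0077]
eef_rot: [0.74, 0.673, 0.0, -0.0]
contact_force: [0.6, 0.8, 0.4]
opening: 0.801
finger_force: 0.0
```

>>> carry_out(
  rows=[
    [[0, 0, 0], [0, 0, 0], 1],
    [[0, 0, 0], [0, 0, 0], 1],
    [[0, 0, 0], [0, 0, 0], 1],
    [[0, 0, 0], [0, 0, 0], 1],
    [[0, 0, 0], [0, 0, 0], 1],
    [[0, 0, -2], [0, 0, 0], 1],
    [[0, 0, -4], [0, 0, 0], 1],
    [[0, 0, -5], [0, 0, 0], 1],
    [[0, 0, -5], [0, 0, 0], 1],
    [[0, 0, -5], [0, 0, 0], 1],
    [[0, 0, -5], [0, 0, 0], 1],
    [[0, 0, -5], [0, 0, 0], 1],
  ],
)

```text
clock: 7.35
tool_pos: [0.4602, -0.271, 0.0569]
eef_rot: [0.739, 0.673, -0.0, -0.001]
contact_force: [-0.0, 0.0, -3.3]
opening: 0.505
finger_force: 40.0
```

Run:
```python
from seg import *
for i in range(4):
    s=snap('scene','t.png'); st=r.get_state(); print(st['contact_force'].round(2),st['moment'].round(3),st['opening'],st['finger_force'],st['tool_pos'].round(4))
s=snap('wrist','w4.png')
for c in blobs(s,(20,150,60),(32,255,255),k=25,amin=400): print(c.mean(0).round(),c.min(0),c.max(0))
```

```text
[-0.08  0.14 -3.56] [-0.255  0.078  0.01 ] 0.5076036097136593 39.999359250068665 [ 0.4603 -0.271   0.057 ]
[-0.18  0.72 -3.02] [-0.255  0.025 -0.009] 0.5061406530180856 39.999394565820694 [ 0.4604 -0.2711  0.0571]
[-0.27 -0.53 -2.95] [-0.249  0.036  0.01 ] 0.5064825982203014 39.999445751309395 [ 0.4604 -0.2711  0.0572]
[-0.01 -1.02 -4.21] [-0.281  0.11  -0.016] 0.5036826288052969 39.99930242076516 [ 0.4605 -0.2712  0.0573]
[278. 361.] [248. 358.] [308. 368.]
[277. 195.] [214.  52.] [339. 320.]
```

View pics/w4.png

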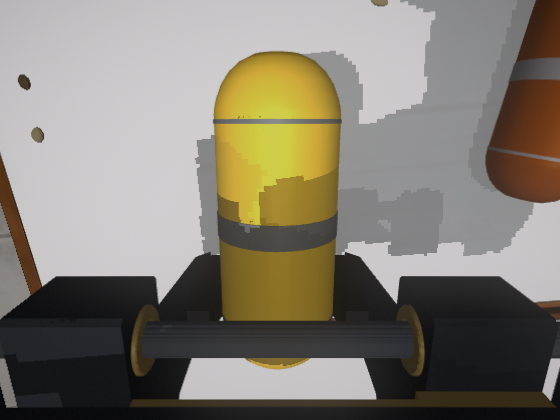

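B's heavy end is confirmed as the +y end: the moment changed by −0.18 N m. Now I lift it, loosen, and let it swing to hang.

>>> carry_out(
  rows=[
    [[0, 0, -4], [0, 0, 0], 1],
    [[0, 0, -8], [0, 0, 0], 1],
    [[0, 0, -12], [0, 0, 0], 1],
    [[0, 0, -13], [0, 0, 0], 1],
    [[0, 0, -13], [0, 0, 0], 1],
  ],
)

```text
clock: 8.1
tool_pos: [0.4614, -0.2717, 0.189]
eef_rot: [0.739, 0.673, 0.001, 0.002]
contact_force: [-0.2, -0.2, -2.9]
opening: 0.505
finger_force: 40.0
```

>>> carry_out(
  rows=[
    [[0, 0, 0], [0, 0, 0], 1],
    [[0, 0, 0], [0, 0, 0], 1],
    [[0, 0, 0], [0, 0, 0], 1],
    [[0, 0, 0], [0, 0, 0], 1],
    [[0, 0, 0], [0, 0, 0], 1],
    [[0, 0, 0], [0, 0, 0], 1],
  ],
  newtons=8,
)

```text
clock: 8.7
tool_pos: [0.4606, -0.271, 0.1874]
eef_rot: [0.739, 0.673, 0.0, -0.0]
contact_force: [-1.2, 1.1, -2.9]
opening: 0.514
finger_force: 8.0
```

Run:
```python
from seg import *
st=r.get_state(); print(st['contact_force'].round(2),st['moment'].round(3),st['finger_force'],st['tool_pos'].round(4))
s=snap('wrist','w5.png')
for c in blobs(s,(20,150,60),(32,255,255),k=25,amin=400): print(c.mean(0).round(),c.min(0),c.max(0))
```

```text
[-1.23  1.14 -2.94] [-0.11   0.069 -0.056] 7.999870387175179 [ 0.4606 -0.271   0.1874]
[278. 285.] [221. 240.] [334. 320.]
```

Run:
```python
from h import *
tool([.538,.286,.24],down(184))
```

```text
shift [56.19  2.51 -5.23] turn [  0.   -0.  -99.3]
```

>>> carry_out(
  rows=[
    [[2, 0, -3], [0, 0, -5], 1],
    [[6, 0.5, -5], [0, 0, -13], 1],
    [[11, 0.5, -5.2], [0, 0, -21], 1],
    [[16, 0.7, -5.2], [0, 0, -29], 1],
    [[21, 1, -5.2], [0, 0, -37], 1],
    [[26, 1.2, -5.2], [0, 0, -45], 1],
    [[31, 1.5, -5.2], [0, 0, -53], 1],
    [[36, 1.7, -5.2], [0, 0, -61], 1],
    [[41, 2, -5.2], [0, 0, -69], 1],
    [[46, 2.2, -5.2], [0, 0, -77], 1],
    [[51, 2.4, -5.2], [0, 0, -85], 1],
    [[54, 2.5, -5.2], [0, 0, -92], 1],
  ],
  newtons=10,
)

```text
clock: 9.95
tool_pos: [0.5353, 0.2693, 0.24]
eef_rot: [0.025, 1.0, 0.002, 0.0]
contact_force: [-0.4, 0.7, -3.0]
opening: 0.514
finger_force: 10.0
```

Run:
```python
from h import *
tool([.538,.286,.24],down(184))
```

```text
shift [-0.19  1.68  0.  ] turn [ 0.2  0.  -6.8]
```

>>> carry_out(
  rows=[
    [[0, 1.3, 0], [0, 0, -6], 1],
    [[0, 1.3, 0], [0, 0, -6.5], 1],
    [[0, 1.3, 0], [0, 0, -6.5], 1],
    [[0, 1.3, 0], [0, 0, -6.5], 1],
  ],
)

```text
clock: 10.35
tool_pos: [0.5369, 0.2747, 0.2395]
eef_rot: [-0.025, 1.0, -0.001, -0.0]
contact_force: [-0.9, -0.7, -2.7]
opening: 0.511
finger_force: 10.0
```

Run:
```python
from seg import *
st=r.get_state(); print(st['moment'].round(3),st['tool_pos'].round(4)); tool([.538,.286,.24],down(184))
im=[]
for n in('side','scene','wrist'):
    s=snap(n,n+'6.png')
    for c in blobs(s,(20,150,60),(32,255,255),k=15,amin=100):
        print(n,c.mean(0).round(),c.min(0),c.max(0))
    im.append(s['image'])
u,v=proj(dict(np.load('pics/side6.png.npz')),[st['tool_pos']])[0].astype(int); print(u,v)
u2,v2=proj(dict(np.load('pics/scene6.png.npz')),[st['tool_pos']])[0].astype(int); print(u2,v2)
c=lambda i,u,v:cv2.resize(i[max(v-80,0):v+80,max(u-60,0):u+60],(400,533))
cv2.imwrite('pics/p6.png',np.hstack([c(im[0],u,v),c(im[1],u2,v2)])[:,:,::-1])
```

```text
[ 0.027  0.058 -0.005] [0.5369 0.2747 0.2395]
shift [-0.16  1.12 -0.05] turn [-0.1 -0.  -1.1]
side [310. 260.] [295. 243.] [326. 281.]
scene [344. 354.] [316. 336.] [372. 373.]
scene [177. 123.] [168. 107.] [187. 140.]
wrist [277. 279.] [220. 228.] [334. 320.]
312 244
176 118
```

View pics/p6.png

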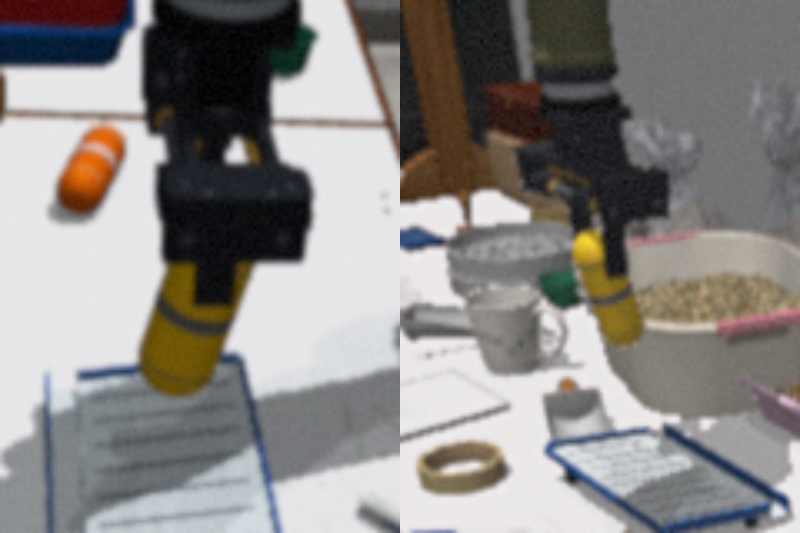

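The float hangs heavy end down over the deck, tilted in the tool's xz plane, with its foot towards +x in the side view. I'll fit the angle numerically.

```bash
cat > fit.py <<'E'
from seg import *
from scipy.optimize import brute
ZZ=np.array([-60,-55,-50,-45,-40,0,40,45,50,55,60])/1000; RR=np.array([9,16,20,22.3,23,23,23,22.3,20,16,9])/1000
PH=np.linspace(0,2*np.pi,24,endpoint=False)
def surf(c,n):
    n=n/np.linalg.norm(n); a=np.cross(n,[0.3,.9,.1]); a/=np.linalg.norm(a); b=np.cross(n,a)
    return np.concatenate([c+z*n+q*(np.outer(np.cos(PH),a)+np.outer(np.sin(PH),b)) for z,q in zip(ZZ,RR)])
def hullmask(s,c,n):
    m=np.zeros((420*4,560*4),np.uint8); h=cv2.convexHull(((proj(s,surf(c,n))+.5)*4).astype(np.float32))
    cv2.fillConvexPoly(m,h.astype(int),255); return cv2.resize(m,(560,420),interpolation=cv2.INTER_AREA)/255.
def prep(s,lo,hi,near,rad):
    im=np.array(s['image']); h=cv2.cvtColor(im,cv2.COLOR_RGB2HSV); m=cv2.inRange(h,lo,hi)>0
    u,v=proj(s,[near])[0]; Y,X=np.mgrid[:420,:560]; w=np.hypot(X-u,Y-v)<rad
    return m&w,(h[:,:,2]<75),w
def fit(views,lo,hi,model,ranges,near,rads):
    D=[(s,)+prep(s,lo,hi,near,q) for s,q in zip(views,rads)]
    def cost(p):
        c,n=model(p); t=0
        for s,m,d,w in D:
            H=hullmask(s,c,n); t+=(m*(1-H)).sum()/m.sum()+((H*(~m)*(~d))).sum()/m.sum()
        return t
    p,f,*_=brute(cost,ranges,full_output=True,finish=None); return p,f
YE=((20,130,40),(34,255,255)); OR=((3,130,40),(16,255,255))
def held(st):
    T=R.from_quat(st['eef_rot']).as_matrix(); g=np.array(st['tool_pos'])-.019*T[:,2]
    def model(p):   # p: angle deg of the foot dir from tool z toward tool x; d = mm grip above middle; slip z
        t=np.radians(p[0]); f=np.cos(t)*T[:,2]+np.sin(t)*T[:,0]
        return g+f*p[1]/1000, -f
    return model,g
def angle(col,views=('side','scene'),tag='x'):
    st=r.get_state(); model,g=held(st); V=[snap(n,n+tag+'.png') for n in views]
    print('ang,d',fit(V,*col,model,(slice(-40,41,4),slice(16,40,4)),g-[0,0,.03],[40]*len(V)))
E
python3 - <<'E'
from fit import *
st=dict(eef_rot=r.get_state()['eef_rot'],tool_pos=r.get_state()['tool_pos']); model,g=held(st)
for vs in (('side',),('scene',),('side','scene')):
    V=[dict(np.load(f'pics/{n}6.png.npz')) for n in vs]
    print(vs,fit(V,*YE,model,(slice(-40,41,2),slice(16,40,4)),g-[0,0,.03],[40]*2))
E
```

```text
('side',) (array([-6., 36.]), np.float64(0.20118726389638422))
('scene',) (array([-12.,  36.]), np.float64(0.2554416261917611))
('side', 'scene') (array([-8., 36.]), np.float64(0.47308268873298553))
```

Run:
```python
from fit import *
st=dict(eef_rot=r.get_state()['eef_rot'],tool_pos=r.get_state()['tool_pos']); model,g=held(st)
V=[dict(np.load(f'pics/{n}6.png.npz')) for n in ('side','scene')]
D=[prep(s,*YE,g-[0,0,.03],40) for s in V]; print([d[0].sum() for d in D])
for vs in (V[:1],V[1:],V): print(fit(vs,*YE,model,(slice(-24,12,3),slice(20,56,3)),g-[0,0,.03],[40]*2))
# grey band: darkest low-sat pixels near
c,n=model((-8,28)); print(proj(V[0],[c]),proj(V[1],[c]))
st=r.get_state();print(st['opening'],st['finger_force'],st['clock'])
```

```text
[np.int64(654), np.int64(327)]
(array([-6., 38.]), np.float64(0.19757150566648676))
(array([-12.,  35.]), np.float64(0.2674341908017029))
(array([-9., 38.]), np.float64(0.4989386580320202))
[[310.30762157 248.83442555]] [[177.44584524 120.71872972]]
0.5157483138986432 9.999847224144105 10.5
```

```bash
cat >> fit.py <<'E'
YAW=4; XD=np.array([np.cos(np.radians(YAW)),np.sin(np.radians(YAW)),0]); YD=np.array([-XD[1],XD[0],0]); MID=np.array([.5425,.226,.030])
N=np.sin(np.radians(8))*XD+np.cos(np.radians(8))*np.array([0,0,1])
def place(dy,ang,d,up):
    "tool move so that float (foot at ang from tool z toward tool x, grip d mm above middle) stands normal to deck, up m above it"
    t=np.radians(ang)
    xa=-XD*np.cos(np.radians(8))+np.sin(np.radians(8))*np.array([0,0,1]) # normal to N, toward -x
    z=-N*np.cos(t)-xa*np.sin(t); y=YD*0+np.cross(z,xa); y/=np.linalg.norm(y); x=np.cross(y,z)
    g=MID+dy*YD+N*(.060+d/1000+up); tool(g+.019*z,R.from_matrix(np.c_[x,y,z]))
E
python3 - <<'E'
from fit import *
place(.06,-8,34,.05)
E
```

```text
shift [-1.67  1.06  8.55] turn [ 0.1 16.  -1. ]
```

>>> carry_out(
  rows=[
    [[0, 0.5, 1.5], [0, 3, -1], 1],
    [[-0.5, 1, 3.5], [0, 6, -1], 1],
    [[-1, 1, 5.5], [0, 10, -1], 1],
    [[-1.4, 1, 7.5], [0, 14, -1], 1],
    [[-1.7, 1, 8.5], [0, 16, -1], 1],
    [[-1.7, 1, 8.5], [0, 16, -1], 1],
    [[-1.7, 1, 8.5], [0, 16, -1], 1],
  ],
  newtons=15,
)

```text
clock: 11.2
tool_pos: [0.5533, 0.2877, 0.1549]
eef_rot: [-0.035, 0.99, -0.004, -0.139]
contact_force: [0.1, -0.0, -2.9]
opening: 0.517
finger_force: 15.0
```

Run:
```python
from fit import *
st=r.get_state(); model,g=held(st); V=[snap(n,n+'7.png') for n in ('side','scene')]
for vs in (V[:1],V[1:],V): print(fit(vs,*YE,model,(slice(-24,16,2),slice(22,48,3)),g-[0,0,.03],[40]*2))
place(.06,-8,34,.05); print(st['moment'],st['tool_pos'])
im=[cv2.resize(v['image'][(a:=proj(v,[g-[0,0,.03]])[0].astype(int))[1]-60:a[1]+60,a[0]-45:a[0]+45],(400,533)) for v in V]
cv2.imwrite('pics/p7.png',np.hstack(im)[:,:,::-1])
```

```text
(array([-8., 37.]), np.float64(0.16151504079892826))
(array([-8., 34.]), np.float64(0.28821673779922063))
(array([-8., 34.]), np.float64(0.4688687087325215))
shift [-0.05 -0.16  0.16] turn [0.1 0.1 0.2]
[ 0.08636524 -0.38648153 -0.00053854] [0.55325    0.28773222 0.15488177]
```

View pics/p7.png

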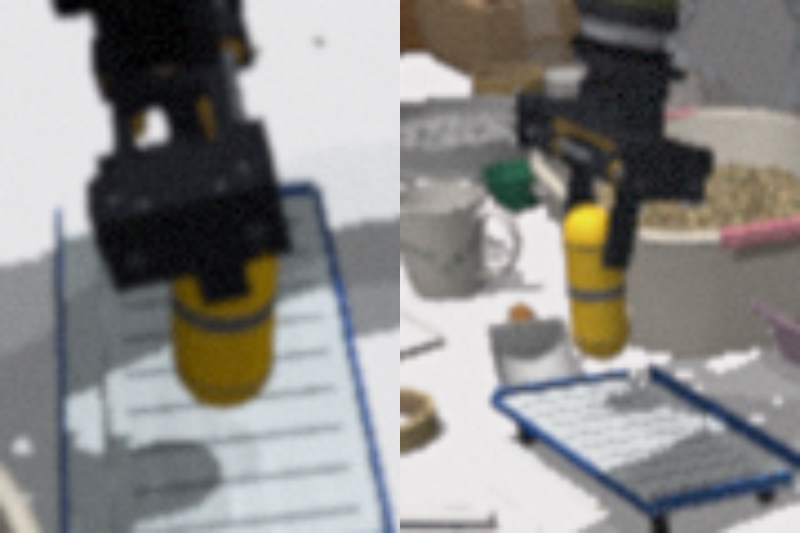

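The float looks well aligned with the deck normal and sits about 5 cm above it. Descending along that normal.

>>> carry_out(
  rows=[
    [[-0.2, 0, 1.2], [0, 0, 0], 1],
    [[-0.4, 0, 2.4], [0, 0, 0], 1],
    [[-0.6, 0, 3.4], [0, 0, 0], 1],
    [[-0.6, 0, 4], [0, 0, 0], 1],
    [[-0.6, 0, 4.2], [0, 0, 0], 1],
    [[-0.6, 0, 4.2], [0, 0, 0], 1],
  ],
  newtons=10,
)

```text
clock: 11.9
tool_pos: [0.5471, 0.2876, 0.1124]
eef_rot: [-0.036, 0.99, -0.004, -0.139]
contact_force: [-1.0, 0.3, -2.6]
opening: 0.514
finger_force: 10.0
```

>>> carry_out(
  rows=[
    [[0, 0, 0.2], [0, 0, 0], 1],
    [[0, 0, 0.3], [0, 0, 0], 1],
    [[0, 0, 0.4], [0, 0, 0], 1],
    [[0, 0, 0.4], [0, 0, 0], 1],
  ],
)

```text
clock: 12.3
tool_pos: [0.5476, 0.2883, 0.1112]
eef_rot: [-0.036, 0.99, -0.003, -0.137]
contact_force: [1.8, -0.6, 8.3]
opening: 0.515
finger_force: 10.0
```

>>> carry_out(
  rows=[
    [[0, 0, 0], [0, 0, 0], 1],
    [[0, 0, 0], [0, 0, 0], 1],
    [[0, 0, 0], [0, 0, 0], 1],
    [[0, 0, 0], [0, 0, 0], 1],
  ],
  newtons=4,
)

```text
clock: 12.7
tool_pos: [0.5476, 0.2885, 0.1109]
eef_rot: [-0.036, 0.99, -0.003, -0.137]
contact_force: [1.0, -0.1, 5.7]
opening: 0.514
finger_force: 4.0
```

Run:
```python
from fit import *
st=r.get_state(); model,g=held(st); V=[snap(n,n+'8.png') for n in ('side','scene')]
print(st['contact_force'],st['moment'])
for vs in (V[:1],V[1:],V): print(fit(vs,*YE,model,(slice(-20,4,2),slice(25,43,3)),g-[0,0,.03],[40]*2))
place(.06,-8,34,.0)
```

```text
[ 0.95171232 -0.08699575  5.66616047] [-0.08509617 -0.10984988  0.02575832]
(array([-8., 40.]), np.float64(0.20217864923747275))
(array([-12.,  37.]), np.float64(0.25168201465889867))
(array([-8., 37.]), np.float64(0.47312287079329884))
shift [-0.01 -0.21  0.63] turn [0.2 0.2 0.2]
```

>>> carry_out(
  rows=[
    [[0, 0, -0.15], [0, 0, 0], 1],
    [[0, 0, -0.2], [0, 0, 0], 1],
    [[0, 0, -0.2], [0, 0, 0], 0.47],
    [[0, 0, -0.2], [0, 0, 0], 0.46],
    [[0, 0, -0.2], [0, 0, 0], 0.45],
    [[0, 0, -0.2], [0, 0, 0], 0.44],
    [[0, 0, -0.2], [0, 0, 0], 0.42],
    [[0, 0, -0.2], [0, 0, 0], 0.38],
    [[0, 0, -0.2], [0, 0, 0], 0.34],
    [[0, 0, -0.2], [0, 0, 0], 0.3],
  ],
  newtons=3,
)

```text
clock: 13.8
tool_pos: [0.5467, 0.2876, 0.1108]
eef_rot: [-0.036, 0.99, -0.004, -0.139]
contact_force: [0.1, 0.0, 0.3]
opening: 0.697
finger_force: 0.0
```

Run:
```python
from fit import *
st=r.get_state(); model,g=held(st); V=[snap(n,n+'9.png') for n in ('side','scene')]
print(st['contact_force'],st['opening'])
for vs in (V[:1],V[1:],V): print(fit(vs,*YE,model,(slice(-20,4,2),slice(25,43,3)),g-[0,0,.03],[40]*2))
im=[cv2.resize(v['image'][(a:=proj(v,[g-[0,0,.03]])[0].astype(int))[1]-60:a[1]+60,a[0]-45:a[0]+45],(400,533)) for v in V]
cv2.imwrite('pics/p9.png',np.hstack(im)[:,:,::-1])
```

```text
[0.09302385 0.02073393 0.30548891] 0.6972994732083135
(array([-20.,  25.]), np.float64(1.2824822984749455))
(array([-20.,  40.]), np.float64(1.8342872284048752))
(array([-20.,  31.]), np.float64(3.1278983027144793))
```

View pics/p9.png

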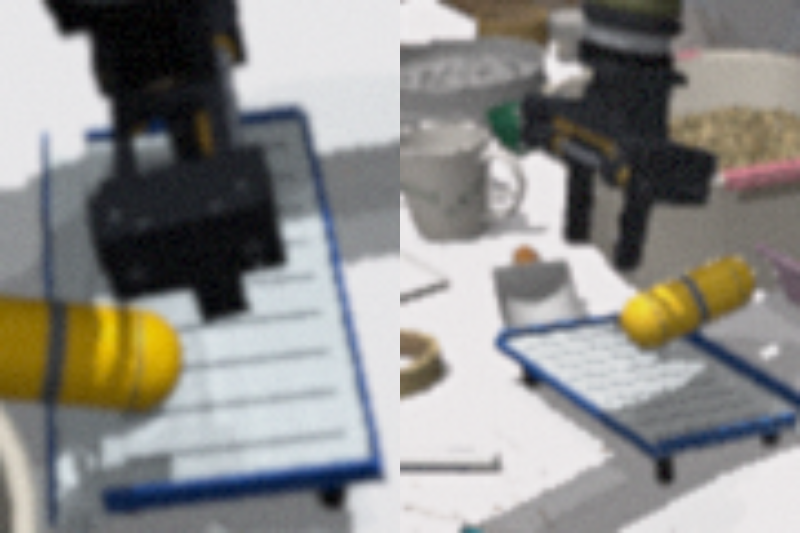

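The side view shows the float toppled towards the back: its heavy end is on the deck at about (130,355), and its light end is over the back rail. The lean from the swing angle was too uncertain. Next time I'll close the fingers along the slope, so the pad planes set the lean. First I back off and locate it.

>>> carry_out(
  rows=[
    [[0, 0, -4], [0, 0, 0], 0.2],
    [[0, 0, -8], [0, -4, 0], 0.1],
    [[0, 0, -12], [0, -10, 0], 0],
    [[0, 0, -14], [0, -16, 0], 0],
    [[0, 0, -14], [0, -16, 0], 0],
    [[0, 0, -14], [0, -16, 0], 0],
  ],
)

```text
clock: 14.5
tool_pos: [0.5847, 0.2898, 0.2454]
eef_rot: [-0.036, 0.999, 0.001, -0.001]
contact_force: [-0.1, -0.8, -0.4]
opening: 0.999
finger_force: 0.0
```

```bash
cat >> fit.py <<'E'
from scipy.optimize import differential_evolution
def free(views,col,near,rads,bounds):
    "p: x,y,z, yaw deg, elev deg"
    D=[(s,)+prep(s,*col,near,q) for s,q in zip(views,rads)]
    def mod(p):
        a,e=np.radians(p[3:5]); return np.array(p[:3]),np.array([np.cos(a)*np.cos(e),np.sin(a)*np.cos(e),np.sin(e)])
    def cost(p):
        c,n=mod(p); t=0
        for s,m,d,w in D:
            m2=m; H=hullmask(s,c,n); t+=((m2*(1-H)).sum()+(H*(~m2)*(~d)).sum())/m2.sum()
        return t
    o=differential_evolution(cost,bounds,maxiter=40,popsize=10,seed=1,polish=False); return o.x.round(4),o.fun
E
python3 - <<'E'
from fit import *
V=[snap(n,n+'10.png') for n in ('side','scene','wrist')]
for s in V:
    for c in blobs(s,(20,130,60),(34,255,255),k=9,amin=150): print(c.mean(0).round(),*axis(s,c,.05),c.min(0),c.max(0))
print(r.get_state()['tool_pos'],r.get_state()['clock'])
E
```

```text
[269. 324.] [619.1 290.1] [ 62.9 119.1] -3.5 [239. 312.] [296. 337.]
[323. 162.] [ 445.3 -557. ] [105.4 101.7] 78.8 [311. 155.] [336. 168.]
[344. 354.] [ 427.6 -630.8] [ 49.6 121.3] -10.9 [316. 335.] [372. 373.]
[202. 163.] [626.1 298.4] [173.   80.6] 21.4 [188. 154.] [217. 173.]
[ 31. 347.] [788.2  27.7] [18.3 81.2] -4.8 [ 24. 315.] [ 41. 375.]
[521. 342.] [744.2 574.5] [93.5 21.6] 19.9 [506. 308.] [531. 375.]
[277. 220.] [623.8 293.3] [126.8  44.9] 3.4 [256. 160.] [300. 279.]
[0.58514724 0.2891079  0.24328355] 14.65
```

Run:
```python
from fit import *
V=[dict(np.load(f'pics/{n}10.png.npz')) for n in ('side','scene','wrist')]
b=[(.59,.66),(.26,.32),(.02,.08),(-15,20),(-25,15)]
for vs,q in ((V,[45,40,90]),(V[:2],[45,40])): print(free(vs,YE,[.622,.291,.045],q,b))
```

```text
(array([0.6198, 0.2929, 0.0516, 4.1664, 7.5705]), np.float64(0.7192284935987177))
(array([ 0.6196,  0.2911,  0.0511,  5.232 , 10.1105]), np.float64(0.5277280521173238))
```

Run:
```python
from fit import *
s=dict(np.load('pics/w1.png.npz'))
for p in ((465,300),(500,245),(530,190),(558,140)): print(at(s,p,.05))
s=dict(np.load('pics/wrist10.png.npz')); h=cv2.cvtColor(s['image'],cv2.COLOR_RGB2HSV)
m=cv2.inRange(h,(140,15,60),(178,120,255)); n,l,st,c=cv2.connectedComponentsWithStats(m)
for i in range(1,n):
    if st[i,4]>150: print(st[i]); ys,xs=np.where(l==i); j=np.argmin(xs); print([at(s,(xs[k],ys[k]),.05) for k in (j,np.argmin(ys),np.argmax(ys))])
s=dict(np.load('pics/side10.png.npz'));print(at(s,(146,283),.06),at(s,(225,318),.06),at(s,(222,268),.06))
tool([.646,.294,.0365],down(184))
```

```text
[0.7366 0.1623 0.05  ]
[0.7355 0.2305 0.05  ]
[0.7299 0.2905 0.05  ]
[0.7259 0.3407 0.05  ]
[ 168  302  171   19 2535]
[array([0.7402, 0.1806, 0.05  ]), array([0.722 , 0.1916, 0.05  ]), array([0.7328, 0.3576, 0.05  ])]
[307 358  33  41 821]
[array([0.8399, 0.3434, 0.05  ]), array([0.783 , 0.3518, 0.05  ]), array([0.8399, 0.3434, 0.05  ])]
[104 361  32  47 847]
[array([0.8651, 0.1032, 0.05  ]), array([0.8022, 0.1331, 0.05  ]), array([0.8696, 0.1029, 0.05  ])]
[0.8973 0.1881 0.06  ] [0.7049 0.2865 0.06  ] [0.7343 0.1245 0.06  ]
shift [-6.18  0.04 20.66] turn [ 0.1 -0.2  0.1]
```

>>> carry_out(
  rows=[
    [[-3, 0, 3], [0, 0, 0], 0],
    [[-6.4, 0, 6], [0, 0, 0], 0],
    [[-6.4, 0, 10], [0, 0, 0], 0],
    [[-6.4, 0, 14], [0, 0, 0], 0],
    [[-6.4, 0, 17], [0, 0, 0], 0],
    [[-6.4, 0, 19], [0, 0, 0], 0],
    [[-6.4, 0, 20.3], [0, 0, 0], 0],
    [[-6.4, 0, 20.3], [0, 0, 0], 0],
  ],
)

```text
clock: 15.45
tool_pos: [0.6475, 0.294, 0.039]
eef_rot: [-0.036, 0.999, 0.0, -0.003]
contact_force: [-0.4, -0.9, -0.3]
opening: 1.002
finger_force: 0.0
```

>>> carry_out(
  rows=[
    [[0, 0, 0], [0, 0, 0], 1],
    [[0, 0, 0], [0, 0, 0], 1],
    [[0, 0, 0], [0, 0, 0], 1],
    [[0, 0, 0], [0, 0, 0], 1],
    [[0, 0, 0], [0, 0, 0], 1],
    [[0, 0, 0], [0, 0, 0], 1],
    [[0, 0, -1], [0, 0, 0], 1],
    [[0, 0, -3], [0, 0, 0], 1],
    [[0, 0, -3], [0, 0, 0], 1],
    [[0, 0, -3], [0, 0, 0], 1],
  ],
  newtons=40,
)

```text
clock: 16.45
tool_pos: [0.6491, 0.2951, 0.0726]
eef_rot: [-0.036, 0.999, 0.001, 0.0]
contact_force: [-0.6, 0.9, -3.7]
opening: 0.511
finger_force: 40.0
```

Run:
```python
from fit import *
st=r.get_state(); print(st['moment'].round(3),st['contact_force'].round(1),st['tool_pos'].round(4))
V=[snap(n,n+'11.png') for n in ('side','scene')]; model,g=held(st)
print(fit(V,*YE,model,(slice(60,104,4),slice(10,45,4)),g-[.03,0,0],[45]*2))
```

```text
[ 0.028 -0.16   0.061] [-0.6  0.9 -3.7] [0.6491 0.2951 0.0726]
(array([76., 30.]), np.float64(0.44190951234294884))
```

>>> carry_out(
  rows=[
    [[0, 0, -3], [0, 0, 0], 1],
    [[0, 0, -7], [0, 0, 0], 1],
    [[0, 0, -11], [0, 0, 0], 1],
    [[2, 0, -15], [0, 0, 8], 1],
    [[4, 0, -18], [0, 0, 16], 1],
    [[6, 0, -18], [0, 0, 24], 1],
    [[8, 0, -18], [0, 0, 32], 1],
    [[10, 0, -18], [0, 0, 40], 1],
    [[11, 0, -18], [0, 0, 48], 1],
    [[11, 0, -18], [0, 0, 56], 1],
    [[11, 0, -18], [0, 0, 64], 1],
    [[11, 0, -18], [0, 0, 72], 1],
  ],
)

```text
clock: 17.75
tool_pos: [0.5385, 0.2864, 0.2514]
eef_rot: [0.56, 0.828, -0.0, -0.001]
contact_force: [-0.4, 0.5, -3.0]
opening: 0.506
finger_force: 40.0
```

>>> carry_out(
  rows=[
    [[0, 0, 0], [0, 0, 8], 1],
    [[0, 0, 0], [0, 0, 16], 1],
    [[0, 0, 0], [0, 0, 18], 1],
    [[0, 0, 0], [0, 0, 18], 1],
    [[0, 0, 0], [0, 0, 18], 1],
    [[0, 0, 0], [0, 0, 18], 1],
  ],
  newtons=16,
)

```text
clock: 18.35
tool_pos: [0.5393, 0.2867, 0.2522]
eef_rot: [0.681, 0.733, 0.001, -0.001]
contact_force: [-0.8, -0.1, -2.4]
opening: 0.516
finger_force: 16.0
```

```bash
cat >> fit.py <<'E'
def look(col,tag,lo=-24,hi=100,st_=4):
    st=r.get_state(); print(st['moment'].round(3),st['contact_force'].round(1),st['tool_pos'].round(4),st['clock'])
    V=[snap(n,n+tag+'.png') for n in ('side','scene')]; model,g=held(st)
    for vs in (V[:1],V[1:],V): print(fit(vs,*col,model,(slice(lo,hi,st_),slice(20,45,4)),g-[0,0,.02],[48]*2))
E
python3 - <<'E'
from fit import *
look(YE,'12')
E
```

```text
[-0.135  0.033  0.044] [-0.8 -0.1 -2.4] [0.5393 0.2867 0.2522] 18.35
(array([24., 36.]), np.float64(0.15504008233127503))
(array([32., 36.]), np.float64(0.2965291191103307))
(array([32., 36.]), np.float64(0.4715697430947311))
```

>>> carry_out(
  rows=[
    [[0, 0, 0], [0, 0, 0], 1],
    [[0, 0, 0], [0, 0, 0], 1],
    [[0, 0, 0], [0, 0, 0], 1],
  ],
  newtons=11,
)

```text
clock: 18.75
tool_pos: [0.5394, 0.2867, 0.2524]
eef_rot: [0.681, 0.732, 0.001, -0.001]
contact_force: [0.3, 0.1, -3.4]
opening: 0.517
finger_force: 11.0
```

>>> carry_out(
  rows=[
    [[0, 0, 0], [0, 0, 0], 1],
    [[0, 0, 0], [0, 0, 0], 1],
    [[0, 0, 0], [0, 0, 0], 1],
  ],
  newtons=8,
)

```text
clock: 19.05
tool_pos: [0.5393, 0.2866, 0.2523]
eef_rot: [0.681, 0.732, 0.001, -0.001]
contact_force: [-0.5, -0.3, -2.4]
opening: 0.516
finger_force: 8.0
```

>>> carry_out(
  rows=[
    [[0, 0, 0], [0, 0, 0], 1],
    [[0, 0, 0], [0, 0, 0], 1],
    [[0, 0, 0], [0, 0, 0], 1],
  ],
  newtons=6,
)

```text
clock: 19.35
tool_pos: [0.5394, 0.2867, 0.2523]
eef_rot: [0.681, 0.732, 0.001, -0.001]
contact_force: [0.2, 0.1, -2.3]
opening: 0.511
finger_force: 6.0
```

Run:
```python
from fit import *
look(YE,'13',-24,40,3)
```

```text
[-0.105  0.029  0.03 ] [ 0.2  0.1 -2.3] [0.5394 0.2867 0.2523] 19.35
(array([ 9., 40.]), np.float64(0.1435725059254471))
(array([18., 40.]), np.float64(0.2726538743839782))
(array([15., 36.]), np.float64(0.43802089490670804))
```

```bash
cat >> fit.py <<'E'
def place2(dy,ang,d,up,sg=1):
    t=np.radians(ang); Y=YD*sg
    z=-N*np.cos(t)-Y*np.sin(t); x=Y*np.cos(t)-N*np.sin(t); y=np.cross(z,x)
    g=MID+dy*YD+N*(.060+d/1000+up); tool(g+.019*z,R.from_matrix(np.c_[x,y,z]))
E
python3 - <<'E'
from fit import *
place2(.06,13,38,.03)
E
```

```text
shift [-0.54  1.41 11.39] turn [  8.  -13.1  -0.8]
```

>>> carry_out(
  rows=[
    [[0, 0, 0], [0, 0, 0], 1],
    [[0, 0, 0], [0, 0, 0], 1],
    [[0, 0.4, 3], [2, -4, 0], 1],
    [[-0.3, 0.8, 6], [5, -8, -0.5], 1],
    [[-0.5, 1.4, 9], [8, -13, -0.8], 1],
    [[-0.5, 1.4, 11.4], [8, -13, -0.8], 1],
    [[-0.5, 1.4, 11.4], [8, -13, -0.8], 1],
    [[-0.5, 1.4, 11.4], [8, -13, -0.8], 1],
  ],
  newtons=20,
)

```text
clock: 20.25
tool_pos: [0.5539, 0.2828, 0.1387]
eef_rot: [0.67, 0.73, -0.127, 0.035]
contact_force: [0.1, -0.2, -3.2]
opening: 0.51
finger_force: 20.0
```

Run:
```python
from fit import *
look(YE,'14',-4,30,2)
place2(.06,13,38,.01)
```

```text
[ 0.307 -0.149 -0.003] [ 0.1 -0.2 -3.2] [0.5539 0.2828 0.1387] 20.25
(array([ 8., 44.]), np.float64(0.11307530311394631))
(array([14., 32.]), np.float64(0.26853932584269663))
(array([14., 36.]), np.float64(0.41930811199243906))
shift [ 0.46 -0.08  2.16] turn [ 0.2 -0.2 -0. ]
```

>>> carry_out(
  rows=[
    [[0.2, 0, 1], [0, 0, 0], 1],
    [[0.45, 0, 1.9], [0, 0, 0], 1],
    [[0.5, 0, 2.2], [0, 0, 0], 1],
    [[0.55, 0, 2.4], [0, 0, 0], 1],
    [[0.55, 0, 2.4], [0, 0, 0], 1],
  ],
)

```text
clock: 20.85
tool_pos: [0.55, 0.2827, 0.1137]
eef_rot: [0.67, 0.731, -0.127, 0.034]
contact_force: [0.0, -0.8, -2.2]
opening: 0.515
finger_force: 20.0
```

>>> carry_out(
  rows=[
    [[0.05, 0, 0.2], [0, 0, 0], 1],
    [[0.08, 0, 0.3], [0, 0, 0], 1],
    [[0.08, 0, 0.3], [0, 0, 0], 1],
  ],
)

```text
clock: 21.15
tool_pos: [0.5498, 0.2829, 0.1108]
eef_rot: [0.67, 0.731, -0.127, 0.034]
contact_force: [0.6, 0.8, -3.0]
opening: 0.51
finger_force: 20.0
```

>>> carry_out(
  rows=[
    [[0.03, 0, 0.15], [0, 0, 0], 1],
    [[0.06, 0, 0.3], [0, 0, 0], 1],
    [[0.06, 0, 0.3], [0, 0, 0], 1],
  ],
)

```text
clock: 21.45
tool_pos: [0.5495, 0.2828, 0.1079]
eef_rot: [0.67, 0.731, -0.127, 0.035]
contact_force: [0.0, -0.4, -4.0]
opening: 0.513
finger_force: 20.0
```

>>> carry_out(
  rows=[
    [[0.02, 0, 0.1], [0, 0, 0], 1],
    [[0.04, 0, 0.2], [0, 0, 0], 1],
    [[0.04, 0, 0.2], [0, 0, 0], 1],
  ],
)

```text
clock: 21.75
tool_pos: [0.5495, 0.2829, 0.1076]
eef_rot: [0.67, 0.731, -0.127, 0.035]
contact_force: [-1.7, -0.8, 7.7]
opening: 0.511
finger_force: 20.0
```

>>> carry_out(
  rows=[
    [[0, 0, 0], [0, 0, 0], 1],
    [[0, 0, 0], [0, 0, 0], 1],
    [[0, 0, -0.1], [0, 0, 0], 1],
    [[0, 0, -0.1], [0, 0, 0], 1],
  ],
  newtons=4,
)

```text
clock: 22.15
tool_pos: [0.5499, 0.2831, 0.1074]
eef_rot: [0.67, 0.731, -0.126, 0.035]
contact_force: [0.3, -0.5, 4.0]
opening: 0.52
finger_force: 4.0
```

>>> carry_out(
  rows=[
    [[0, 0, 0], [0, 0, 0], 0.48],
    [[0, 0, 0], [0, 0, 0], 0.475],
    [[0, 0, 0], [0, 0, 0], 0.47],
    [[0, 0, 0], [0, 0, 0], 0.465],
    [[0, 0, 0], [0, 0, 0], 0.46],
    [[0, 0, 0], [0, 0, 0], 0.45],
    [[0, 0, 0], [0, 0, 0], 0.44],
    [[0, 0, 0], [0, 0, 0], 0.43],
    [[0, 0, 0], [0, 0, 0], 0.43],
  ],
)

```text
clock: 23.05
tool_pos: [0.5492, 0.2829, 0.1068]
eef_rot: [0.67, 0.731, -0.127, 0.035]
contact_force: [0.8, -0.2, -0.2]
opening: 0.572
finger_force: 0.0
```

Run:
```python
from fit import *
look(YE,'15',-4,30,2)
print(r.get_state()['opening'])
```

```text
[ 0.138 -0.023  0.074] [ 0.8 -0.2 -0.2] [0.5492 0.2829 0.1068] 23.05
(array([10., 44.]), np.float64(0.12095180207559487))
(array([18., 36.]), np.float64(0.28117992064861136))
(array([16., 36.]), np.float64(0.4754211189510972))
0.57191712919362
```

>>> carry_out(
  rows=[
    [[0, 0, 0], [0, 0, 0], 0.4],
    [[0, 0, 0], [0, 0, 0], 0.37],
    [[0, 0, 0], [0, 0, 0], 0.33],
    [[0, 0, 0], [0, 0, 0], 0.29],
    [[0, 0, 0], [0, 0, 0], 0.25],
    [[0, 0, 0], [0, 0, 0], 0.2],
    [[0, 0, 0], [0, 0, 0], 0.2],
  ],
)

```text
clock: 23.85
tool_pos: [0.5492, 0.2829, 0.1068]
eef_rot: [0.67, 0.731, -0.127, 0.035]
contact_force: [0.1, -0.6, -0.3]
opening: 0.8
finger_force: 0.0
```

Run:
```python
from fit import *
look(YE,'16',-4,30,2)
V=[dict(np.load(f'pics/{n}16.png.npz')) for n in ('side','scene')]
print(free(V,YE,[.546,.286,.085],[45,40],[(.52,.58),(.26,.31),(.06,.12),(-180,180),(60,90)]))
```

```text
[ 0.169 -0.038  0.003] [ 0.1 -0.6 -0.3] [0.5492 0.2829 0.1068] 23.85
(array([10., 44.]), np.float64(0.12310393732693996))
(array([18., 36.]), np.float64(0.34981122883936183))
(array([14., 40.]), np.float64(0.5363439959920473))
(array([ 0.546 ,  0.2912,  0.0888, 21.2334, 81.3638]), np.float64(0.4964130096483037))
```

B stands by itself. I retreat along its axis and go to A.

>>> carry_out(
  rows=[
    [[-0.7, 0, -3], [0, 0, 0], 0.1],
    [[-1.6, 0, -7], [0, 0, 0], 0],
    [[-2.5, 0, -11], [0, 0, 0], 0],
    [[-3.2, 0, -14], [0, 0, 0], 0],
    [[-3.2, 0, -14], [-4, 6, 0], 0],
    [[-3.2, 0, -14], [-8, 13, 0], 0],
    [[-3.2, 0, -14], [-8, 13, 0], 0],
  ],
)

```text
clock: 24.65
tool_pos: [0.5679, 0.2784, 0.2497]
eef_rot: [0.678, 0.735, -0.001, -0.001]
contact_force: [0.5, 0.1, 0.6]
opening: 1.001
finger_force: 0.0
```

Run:
```python
from fit import *
V=[snap(n,n+'17.png') for n in ('side','scene')]
print(free(V,YE,[.546,.286,.085],[45,40],[(.52,.58),(.26,.31),(.06,.12),(-180,180),(60,90)]))
a=np.radians(75.3); u=np.array([np.cos(a),np.sin(a)]); c=np.array([.608,-.2]); p=c+.026*u
print(p); tool([*p,.23],down(75.3)); print(r.get_state()['tool_pos'])
```

```text
(array([ 0.5454,  0.2901,  0.0887, 13.1797, 81.9536]), np.float64(0.46024331489630854))
[ 0.61459771 -0.17485104]
shift [-46.08   0.64   1.84] turn [-0.2 -0.1 19.6]
[0.56919973 0.28371078 0.24947726]
```

>>> carry_out(
  rows=[
    [[-4, 0, 0], [0, 0, 2], 0],
    [[-9, 0, 0], [0, 0, 6], 0],
    [[-14, 0, 0], [0, 0, 10], 0],
    [[-19, 0, 0], [0, 0, 14], 0],
    [[-24, 0.2, 0], [0, 0, 19.6], 0],
    [[-29, 0.3, 0], [0, 0, 19.6], 0],
    [[-34, 0.5, 0], [0, 0, 19.6], 0],
    [[-39, 0.6, 1], [0, 0, 19.6], 0],
    [[-43, 0.6, 1.8], [0, 0, 19.6], 0],
    [[-46, 0.6, 1.8], [0, 0, 19.6], 0],
    [[-46, 0.6, 1.8], [0, 0, 19.6], 0],
    [[-46, 0.6, 1.8], [0, 0, 19.6], 0],
  ],
)

```text
clock: 25.95
tool_pos: [0.6161, -0.1724, 0.2287]
eef_rot: [0.791, 0.611, 0.0, -0.002]
contact_force: [-0.1, 1.2, 0.3]
opening: 1.002
finger_force: 0.0
```

Run:
```python
from fit import *
s=snap('wrist','w18.png')
for c in blobs(s,(4,150,60),(14,255,255),k=25,amin=400): print(c.mean(0).round(),c.min(0),c.max(0),*axis(s,c))
a=np.radians(75.3); u=np.array([np.cos(a),np.sin(a)]); p=np.array([.608,-.2])+.026*u
tool([*p,.006],down(75.3)); print(r.get_state()['tool_pos'])
```

```text
[ 11. 248.] [  0. 217.] [ 29. 275.] [ 316.6 -169.2] [18.7 68.8] -90.0
[274. 207.] [253. 153.] [295. 263.] [ 605. -200.] [119.1  42.3] 76.1
shift [-0.51  0.03 22.28] turn [-0.2 -0.2  0.2]
[ 0.61607416 -0.17093103  0.22886871]
```

>>> carry_out(
  rows=[
    [[-0.5, -0.1, 5], [0, 0, 0], 0],
    [[-0.5, -0.1, 10], [0, 0, 0], 0],
    [[-0.5, -0.1, 14], [0, 0, 0], 0],
    [[-0.5, -0.1, 17], [0, 0, 0], 0],
    [[-0.5, -0.1, 19.5], [0, 0, 0], 0],
    [[-0.5, -0.1, 21.5], [0, 0, 0], 0],
    [[-0.5, -0.1, 22.3], [0, 0, 0], 0],
    [[-0.5, -0.1, 22.3], [0, 0, 0], 0.4],
    [[-0.5, -0.1, 22.3], [0, 0, 0], 1],
    [[-0.5, -0.1, 22.3], [0, 0, 0], 1],
    [[-0.5, -0.1, 22.3], [0, 0, 0], 1],
    [[-0.5, -0.1, 22.3], [0, 0, 0], 1],
  ],
  newtons=40,
)

```text
clock: 27.2
tool_pos: [0.6125, -0.1774, 0.0072]
eef_rot: [0.792, 0.611, 0.001, -0.001]
contact_force: [-0.5, 0.3, -0.4]
opening: 0.569
finger_force: 0.0
```

>>> carry_out(
  rows=[
    [[0, 0, 0], [0, 0, 0], 1],
    [[0, 0, 0], [0, 0, 0], 1],
    [[0, 0, -2], [0, 0, 0], 1],
    [[0, 0, -4], [0, 0, 0], 1],
    [[0, 0, -5], [0, 0, 0], 1],
    [[0, 0, -5], [0, 0, 0], 1],
    [[0, 0, -5], [0, 0, 0], 1],
    [[0, 0, -5], [0, 0, 0], 1],
  ],
)

```text
clock: 28.0
tool_pos: [0.6112, -0.1771, 0.0552]
eef_rot: [0.792, 0.611, -0.0, -0.003]
contact_force: [-0.5, 1.1, -3.4]
opening: 0.508
finger_force: 40.0
```

Run:
```python
from seg import *
for i in range(4):
    s=snap('scene','t.png'); st=r.get_state(); print(st['contact_force'].round(2),st['moment'].round(3),R.from_quat(st['eef_rot']).inv().apply(st['moment']).round(3),st['finger_force'],st['tool_pos'].round(4))
```

```text
[ 1.07 -0.36 -2.86] [-0.132  0.049  0.009] [ 0.014 -0.141 -0.009] 39.99932952225208 [ 0.6113 -0.1771  0.0552]
[-0.09 -0.39 -3.54] [-0.083  0.055  0.   ] [ 0.032 -0.095  0.   ] 39.999336171895266 [ 0.6115 -0.1772  0.0554]
[-0.08 -0.6  -3.97] [-0.134  0.064  0.009] [ 0.028 -0.146 -0.008] 39.99926308169961 [ 0.6116 -0.1772  0.0555]
[-0.26 -0.28 -3.69] [-0.151  0.034  0.011] [-0.005 -0.155 -0.011] 39.99939037486911 [ 0.6117 -0.1773  0.0557]
```

A's heavy end also seems to be the +y end. I'll regrip on the light half, which will also confirm it.

>>> carry_out(
  rows=[
    [[0, 0, 2.5], [0, 0, 0], 1],
    [[0, 0, 4.2], [0, 0, 0], 1],
    [[0, 0, 4.9], [0, 0, 0], 1],
    [[0, 0, 4.9], [0, 0, 0], 1],
    [[0, 0, 4.9], [0, 0, 0], 0.2],
    [[0, 0, 4.9], [0, 0, 0], 0.2],
    [[0, 0, 4.9], [0, 0, 0], 0.2],
    [[0, 0, 4.9], [0, 0, 0], 0.2],
    [[-3, 0, 4.9], [0, 0, 0], 0.2],
    [[-5, 0, 4.9], [0, 0, 0], 0.2],
    [[-5, 0, 4.9], [0, 0, 0], 0.2],
    [[-5, 0, 4.9], [0, 0, 0], 0.2],
  ],
)

```text
clock: 29.4
tool_pos: [0.5995, -0.2254, 0.0073]
eef_rot: [0.792, 0.611, 0.001, -0.002]
contact_force: [0.3, -0.0, 0.0]
opening: 0.799
finger_force: 0.0
```

>>> carry_out(
  rows=[
    [[0, 0, 0], [0, 0, 0], 1],
    [[0, 0, 0], [0, 0, 0], 1],
    [[0, 0, 0], [0, 0, 0], 1],
    [[0, 0, 0], [0, 0, 0], 1],
    [[0, 0, 0], [0, 0, 0], 1],
    [[0, 0, -2], [0, 0, 0], 1],
    [[0, 0, -4], [0, 0, 0], 1],
    [[0, 0, -5], [0, 0, 0], 1],
    [[0, 0, -5], [0, 0, 0], 1],
    [[0, 0, -5], [0, 0, 0], 1],
    [[0, 0, -5], [0, 0, 0], 1],
  ],
)

```text
clock: 30.5
tool_pos: [0.5986, -0.2254, 0.0561]
eef_rot: [0.792, 0.611, -0.0, -0.003]
contact_force: [0.0, -0.4, -4.1]
opening: 0.508
finger_force: 40.0
```

Run:
```python
from seg import *
for i in range(3):
    s=snap('scene','t.png'); st=r.get_state(); print(st['contact_force'].round(2),st['moment'].round(3),st['finger_force'],st['tool_pos'].round(4))
tool([.53,.166,.26],down(94))
```

```text
[-0.44 -0.26 -3.69] [-0.297  0.106  0.039] 39.999325051903725 [ 0.5987 -0.2255  0.0561]
[-0.07  0.67 -3.34] [-0.243  0.124  0.015] 39.999334160238504 [ 0.5988 -0.2255  0.0562]
[-0.35 -0.73 -3.07] [-0.318  0.061 -0.025] 39.99930292367935 [ 0.5989 -0.2256  0.0564]
shift [ 36.19 -16.67 -20.19] turn [ -0.2  -0.2 -18.7]
```

>>> carry_out(
  rows=[
    [[0, 0, -4], [0, 0, 0], 1],
    [[0, 0, -9], [0, 0, 0], 1],
    [[0, 0, -14], [0, 0, 0], 1],
    [[3, -1, -18], [0, 0, 0], 1],
    [[7, -3, -20], [0, 0, -3], 1],
    [[11, -5, -20.2], [0, 0, -6], 1],
    [[15.5, -7, -20.2], [0, 0, -9], 1],
    [[20, -9, -20.2], [0, 0, -12], 1],
    [[24.5, -11, -20.2], [0, 0, -15], 1],
    [[29, -13, -20.2], [0, 0, -18.7], 1],
    [[33, -15, -20.2], [0, 0, -18.7], 1],
    [[36, -16.6, -20.2], [0, 0, -18.7], 1],
  ],
)

```text
clock: 31.85
tool_pos: [0.529, 0.1675, 0.2603]
eef_rot: [0.681, 0.733, 0.001, -0.003]
contact_force: [0.4, 0.4, -3.6]
opening: 0.51
finger_force: 40.0
```

>>> carry_out(
  rows=[
    [[0, 0, 0], [0, 0, 0], 1],
    [[0, 0, 0], [0, 0, 0], 1],
    [[0, 0, 0], [0, 0, 0], 1],
    [[0, 0, 0], [0, 0, 0], 1],
  ],
  newtons=16,
)

```text
clock: 32.25
tool_pos: [0.5307, 0.1617, 0.2605]
eef_rot: [0.683, 0.73, 0.0, -0.001]
contact_force: [0.7, -0.7, -3.8]
opening: 0.516
finger_force: 16.0
```

>>> carry_out(
  rows=[
    [[0, 0, 0], [0, 0, 0], 1],
    [[0, 0, 0], [0, 0, 0], 1],
    [[0, 0, 0], [0, 0, 0], 1],
  ],
  newtons=11,
)

```text
clock: 32.55
tool_pos: [0.5306, 0.1636, 0.2607]
eef_rot: [0.682, 0.731, 0.001, -0.002]
contact_force: [0.4, 0.4, -3.5]
opening: 0.519
finger_force: 11.0
```

>>> carry_out(
  rows=[
    [[0, 0, 0], [0, 0, 0], 1],
    [[0, 0, 0], [0, 0, 0], 1],
    [[0, 0, 0], [0, 0, 0], 1],
  ],
  newtons=8,
)

```text
clock: 32.85
tool_pos: [0.5304, 0.1639, 0.2607]
eef_rot: [0.682, 0.732, 0.001, -0.002]
contact_force: [-0.9, -0.8, -3.2]
opening: 0.515
finger_force: 8.0
```

>>> carry_out(
  rows=[
    [[0, 0, 0], [0, 0, 0], 1],
    [[0, 0, 0], [0, 0, 0], 1],
    [[0, 0, 0], [0, 0, 0], 1],
    [[0, 0, 0], [0, 0, 0], 1],
  ],
  newtons=6,
)

```text
clock: 33.25
tool_pos: [0.5304, 0.1639, 0.2607]
eef_rot: [0.682, 0.732, 0.001, -0.002]
contact_force: [-0.0, 0.1, -2.6]
opening: 0.518
finger_force: 6.0
```

Run:
```python
from fit import *
look(OR,'19',-24,50,3)
```

```text
[-0.159  0.052  0.05 ] [-0.   0.1 -2.6] [0.5304 0.1639 0.2607] 33.25
(array([ 6., 36.]), np.float64(0.23667348329925014))
(array([18., 32.]), np.float64(0.3200709429500443))
(array([18., 32.]), np.float64(0.6109647237752578))
```

Run:
```python
from fit import *
place2(-.06,13,36,.03)
```

```text
shift [-0.36  3.15 12.42] turn [  7.9 -13.2  -0.9]
```

>>> carry_out(
  rows=[
    [[0, 0, 0], [0, 0, 0], 1],
    [[0, 0, 0], [0, 0, 0], 1],
    [[0, 0.8, 3], [2, -4, 0], 1],
    [[-0.3, 1.8, 6], [5, -8, -0.5], 1],
    [[-0.4, 3.1, 9], [8, -13, -0.9], 1],
    [[-0.4, 3.1, 11.4], [8, -13, -0.9], 1],
    [[-0.4, 3.1, 12.4], [8, -13, -0.9], 1],
    [[-0.4, 3.1, 12.4], [8, -13, -0.9], 1],
    [[-0.4, 3.1, 12.4], [8, -13, -0.9], 1],
  ],
  newtons=20,
)

```text
clock: 34.25
tool_pos: [0.562, 0.1619, 0.1379]
eef_rot: [0.67, 0.73, -0.127, 0.034]
contact_force: [-0.9, 0.6, -2.5]
opening: 0.514
finger_force: 20.0
```

Run:
```python
from fit import *
look(OR,'20',-4,30,2)
place2(-.06,13,36,.0)
V=[dict(np.load(f'pics/{n}20.png.npz')) for n in ('side','scene')]
print(free(V[:],OR,[.55,.167,.11],[45,40],[(.52,.59),(.14,.2),(.08,.15),(-180,180),(60,90)]))
```

```text
[ 0.304 -0.213  0.02 ] [-0.9  0.6 -2.5] [0.562  0.1619 0.1379] 34.25
(array([ 6., 36.]), np.float64(0.2167017771295846))
(array([16., 32.]), np.float64(0.3693424948326908))
(array([10., 32.]), np.float64(0.6425443705301104))
shift [ 0.78 -0.01  3.11] turn [ 0.  -0.2 -0. ]
(array([ 0.5596,  0.1639,  0.1237, 40.4295, 79.3149]), np.float64(0.6319331649744091))
```

>>> carry_out(
  rows=[
    [[0.2, 0, 1], [0, 0, 0], 1],
    [[0.45, 0, 1.9], [0, 0, 0], 1],
    [[0.55, 0, 2.3], [0, 0, 0], 1],
    [[0.6, 0, 2.6], [0, 0, 0], 1],
    [[0.6, 0, 2.6], [0, 0, 0], 1],
  ],
)

```text
clock: 34.85
tool_pos: [0.5572, 0.1622, 0.1096]
eef_rot: [0.67, 0.731, -0.128, 0.033]
contact_force: [0.0, -0.0, -3.0]
opening: 0.512
finger_force: 20.0
```

>>> carry_out(
  rows=[
    [[0.05, 0, 0.2], [0, 0, 0], 1],
    [[0.07, 0, 0.3], [0, 0, 0], 1],
    [[0.07, 0, 0.3], [0, 0, 0], 1],
  ],
)

```text
clock: 35.15
tool_pos: [0.5572, 0.1623, 0.1071]
eef_rot: [0.67, 0.731, -0.127, 0.033]
contact_force: [0.0, -0.2, -3.0]
opening: 0.511
finger_force: 20.0
```

>>> carry_out(
  rows=[
    [[0.05, 0, 0.15], [0, 0, 0], 1],
    [[0.07, 0, 0.3], [0, 0, 0], 1],
    [[0.07, 0, 0.3], [0, 0, 0], 1],
  ],
)

```text
clock: 35.45
tool_pos: [0.5566, 0.1622, 0.1039]
eef_rot: [0.67, 0.731, -0.128, 0.033]
contact_force: [-0.4, -0.1, -2.7]
opening: 0.514
finger_force: 20.0
```

>>> carry_out(
  rows=[
    [[0.02, 0, 0.1], [0, 0, 0], 1],
    [[0.04, 0, 0.2], [0, 0, 0], 1],
    [[0.04, 0, 0.2], [0, 0, 0], 1],
  ],
)

```text
clock: 35.75
tool_pos: [0.5568, 0.162, 0.1031]
eef_rot: [0.67, 0.73, -0.127, 0.034]
contact_force: [-0.7, -0.3, 4.8]
opening: 0.514
finger_force: 20.0
```

Contact. The same gentle release as before.

>>> carry_out(
  rows=[
    [[0, 0, 0.05], [0, 0, 0], 1],
    [[0, 0, 0.05], [0, 0, 0], 1],
    [[0, 0, 0], [0, 0, 0], 1],
    [[0, 0, 0], [0, 0, 0], 1],
  ],
  newtons=4,
)

```text
clock: 36.15
tool_pos: [0.5572, 0.162, 0.1026]
eef_rot: [0.67, 0.731, -0.127, 0.034]
contact_force: [0.2, -0.2, 4.8]
opening: 0.516
finger_force: 4.0
```

>>> carry_out(
  rows=[
    [[0, 0, 0], [0, 0, 0], 0.48],
    [[0, 0, 0], [0, 0, 0], 0.475],
    [[0, 0, 0], [0, 0, 0], 0.47],
    [[0, 0, 0], [0, 0, 0], 0.465],
    [[0, 0, 0], [0, 0, 0], 0.46],
    [[0, 0, 0], [0, 0, 0], 0.45],
    [[0, 0, 0], [0, 0, 0], 0.44],
    [[0, 0, 0], [0, 0, 0], 0.43],
    [[0, 0, 0], [0, 0, 0], 0.43],
  ],
)

```text
clock: 37.05
tool_pos: [0.5565, 0.1622, 0.1021]
eef_rot: [0.67, 0.731, -0.127, 0.034]
contact_force: [-0.3, -1.2, -0.0]
opening: 0.571
finger_force: 0.0
```

Run:
```python
from fit import *
V=[snap(n,n+'21.png') for n in ('side','scene')]
print(free(V,OR,[.55,.167,.09],[45,40],[(.52,.59),(.14,.2),(.06,.15),(-180,180),(60,90)]))
print(r.get_state()['contact_force'],r.get_state()['opening'])
```

```text
(array([ 0.5538,  0.1601,  0.0927, 67.5194, 63.405 ]), np.float64(0.8118802718508837))
[-0.52103631 -0.16029765 -0.37365555] 0.5664775588562927
```

Run:
```python
from fit import *
V=[dict(np.load(f'pics/{n}21.png.npz')) for n in ('side','scene')]
for i,v in enumerate(V):
    m,d,w=prep(v,*OR,[.55,.167,.09],45-5*i)
    for p in ((.5545,.165,.091,4,82),(.5538,.1601,.0927,67.5,63.4),(.5545,.165,.091,4,89),(.556,.165,.091,94,82)):
        a,e=np.radians(p[3:]); H=hullmask(v,np.array(p[:3]),np.array([np.cos(a)*np.cos(e),np.sin(a)*np.cos(e),np.sin(e)]))
        print(i,p,((m*(1-H)).sum()/m.sum()).round(3),((H*(~m)*(~d)).sum()/m.sum()).round(3))
im=[cv2.resize(v['image'][(a:=proj(v,[[.55,.167,.09]])[0].astype(int))[1]-60:a[1]+60,a[0]-45:a[0]+45],(400,533)) for v in V]
cv2.imwrite('pics/p21.png',np.hstack(im)[:,:,::-1])
```

```text
0 (0.5545, 0.165, 0.091, 4, 82) 0.004 0.655
0 (0.5538, 0.1601, 0.0927, 67.5, 63.4) 0.056 0.313
0 (0.5545, 0.165, 0.091, 4, 89) 0.024 0.689
0 (0.556, 0.165, 0.091, 94, 82) 0.042 0.595
1 (0.5545, 0.165, 0.091, 4, 82) 0.034 0.311
1 (0.5538, 0.1601, 0.0927, 67.5, 63.4) 0.072 0.37
1 (0.5545, 0.165, 0.091, 4, 89) 0.077 0.292
1 (0.556, 0.165, 0.091, 94, 82) 0.114 0.357
```

View pics/p21.png

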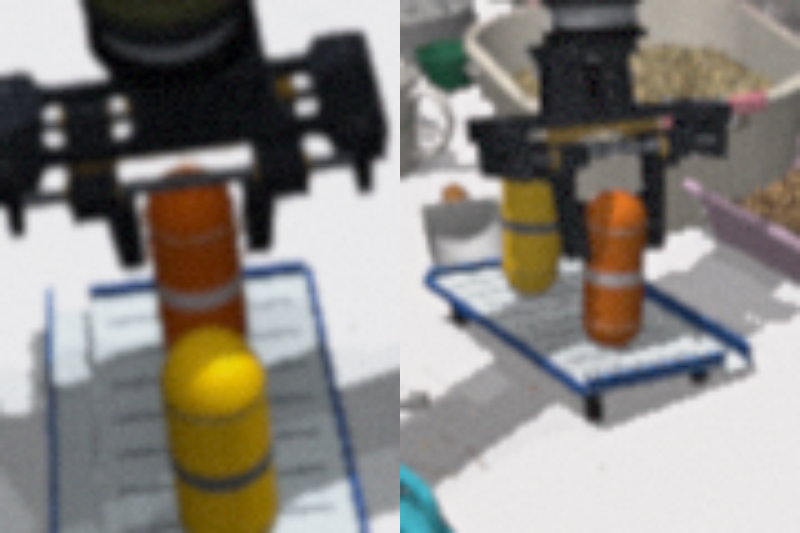

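The picture shows both floats upright: orange between the open fingers and yellow in front, hiding its lower part (which is what threw the fit off). I'll open and retreat.

>>> carry_out(
  rows=[
    [[0, 0, 0], [0, 0, 0], 0.4],
    [[0, 0, 0], [0, 0, 0], 0.37],
    [[0, 0, 0], [0, 0, 0], 0.33],
    [[0, 0, 0], [0, 0, 0], 0.29],
    [[0, 0, 0], [0, 0, 0], 0.25],
    [[0, 0, 0], [0, 0, 0], 0.2],
    [[-0.7, 0, -3], [0, 0, 0], 0.1],
    [[-1.6, 0, -7], [0, 0, 0], 0],
    [[-2.5, 0, -11], [0, 0, 0], 0],
    [[-3.2, 0, -14], [0, 0, 0], 0],
    [[-4.6, 0, -20], [0, 0, 0], 0],
    [[-4.6, 0, -20], [0, 0, 0], 0],
  ],
)

```text
clock: 38.35
tool_pos: [0.5884, 0.1641, 0.3106]
eef_rot: [0.671, 0.73, -0.123, 0.036]
contact_force: [0.8, -0.2, 0.2]
opening: 1.002
finger_force: 0.0
```

>>> carry_out(
  rows=[
    [[0, 0, 0], [0, 0, 0], 0],
    [[0, 0, 0], [0, 0, 0], 0],
    [[0, 0, 0], [0, 0, 0], 0],
    [[0, 0, 0], [0, 0, 0], 0],
    [[0, 0, 0], [0, 0, 0], 0],
    [[0, 0, 0], [0, 0, 0], 0],
    [[0, 0, 0], [0, 0, 0], 0],
    [[0, 0, 0], [0, 0, 0], 0],
    [[0, 0, 0], [0, 0, 0], 0],
    [[0, 0, 0], [0, 0, 0], 0],
  ],
)

```text
clock: 39.35
tool_pos: [0.5855, 0.1638, 0.3053]
eef_rot: [0.67, 0.731, -0.127, 0.034]
contact_force: [-0.4, 0.1, 0.3]
opening: 1.001
finger_force: 0.0
```

Run:
```python
from fit import *
V=[snap(n,n+'22.png') for n in ('side','scene')]
print(free(V[1:],OR,[.55,.167,.09],[40],[(.53,.58),(.14,.19),(.085,.097),(-180,180),(60,90)]))
print(free(V,YE,[.546,.286,.085],[45,40],[(.52,.58),(.26,.31),(.06,.12),(-180,180),(60,90)]))
for v in V:
  for col in (OR,YE):
    for c in blobs(v,*col,k=9,amin=150): print(c.mean(0).round(),c.min(0),c.max(0))
```

```text
(array([  0.5584,   0.1695,   0.0875, -52.8154,  81.5473]), np.float64(0.34784426738995305))
(array([ 0.5454,  0.2899,  0.0897, -9.3972, 82.1389]), np.float64(0.40257788760310304))
[430. 381.] [417. 342.] [444. 419.]
[169. 299.] [123. 281.] [213. 318.]
[299. 269.] [288. 249.] [309. 287.]
[556.  71.] [547.  55.] [559.  88.]
[220. 111.] [193.   0.] [262. 199.]
[304. 310.] [291. 285.] [316. 336.]
[486. 245.] [450. 230.] [520. 262.]
[201. 170.] [195. 153.] [207. 187.]
[287. 240.] [34.  0.] [499. 419.]
[133.  56.] [109.   0.] [172.  99.]
[344. 354.] [316. 335.] [372. 373.]
[183. 158.] [177. 142.] [188. 175.]
```

Both floats stand upright a second after release. Handing in.

```bash
python3 -c "
from plant import r
print(r.finish_job())"
```

```text
the job is handed in; nothing more can be done
None
```

Both floats are standing heavy end down on the draining stand, and the job was handed in at about 39 s of the 67 s. Float B toppled on its first placing and was picked up and stood again; I moved nothing else, and the hand-in gave no verdict.

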